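Set up the pasta drying stand and ready the wand

ROBOT

A 6-joint arm with a two-finger parallel gripper is mounted at the origin on the work surface. World frame = base frame: x ahead of the robot, y to its left, z up, the work surface at z = 0. Lengths are in m, angles in degrees, forces in N, time in s.
With the tool pointing down it reaches from about 0.3 to 0.825 m from the base axis. Payload 5.4 kg.
Tool frame: the origin (TCP) lies midway between the tips of the shut fingers; the grasp point (between the pads) lies 19 mm behind it; z points along the fingers, y is the direction in which the jaws open and shut (so a half turn about z gives the same grasp; the last joint's range is limited). The gripper opens to 92 mm and grips with 3 to 60 N. Pads are 20 mm wide; open, the fingers measure 128 mm over their backs; the gripper's body (75 mm by 189 mm) begins 69 mm behind the grasp point.
Start: joints at [-84.803, 9.076, 91.501, -0, 79.423, -12.038], TCP at [0.17, -0.549, 0.215] pointing down, gripper open.
Joint ranges: [-166.64, 166.64], [-54.1, 131.32], [10.49, 154.53], [-73.88, 253.88], [9.74, 151.15], [-171.62, 171.62]. Speed limits (degrees/s): [147.25, 147.25, 180, 180, 180, 180].

INTERFACE

Orientations are given as [roll, pitch, yaw] about the fixed x, y, z axes, in that order (R = Rz(yaw) Ry(pitch) Rx(roll)).
In Python, from cell import arm, get_image, camera_model, look_for, place_of gives the robot as it stands.
- The arm moves only by the shell command python3 -m pendant 'ROWS'. ROWS is JSON, a list that holds one entry, the list of rows, each a list of 7 numbers: the shift along the tool's x, y, z in m, then the turn, a rotation vector about the tool's x, y, z in degrees, then the opening, from -1 (shut) to 1 (fully open). A call has 1 to 10 rows; each row shifts and turns the commanded pose from where the row before left it, along the tool's axes as they then stand; what a row does not reach is not made up. A row lasts 1/12 s, in which the tool goes at most 41.7 mm and 7.16 degrees, less where a joint would pass 70% of its speed; a pose out of reach is approached as far as the arm can. A call with a gripper value outside its range is refused whole. The fingers move at their own pace and stop on an object; the grip force is fixed at half the most. Time passes only in rows, so rows that do not move let the fingers close. It gives the time, the measured TCP pose, the force and the opening at its end, in the units of the state.
- arm.get_obs(): the state, without advancing time (a new reading comes with each control period).
- get_image(name): name is "side" or "top"; returns the picture (480x640x3 uint8, red, green, blue); there is no depth.
- camera_model(name): a dict with "camera_matrix" (3x3 intrinsics, pixels), "camera_from_world" (4x4, takes a point from world to camera coordinates). Camera axes: x right, y down, z forward; pixel columns grow to the right and rows downward; lengths in m; the calibration is good to about 2 mm. A picture is of the moment at which its call begins. camera_model takes no time and is no camera call.
- arm.finish_job(): hands the job in, once; it reports no verdict.
Trained networks look in the newest picture that a camera, given by its name, has taken for a name from the list of things; names that differ only in an ending like _2 or _b are one class to them, and where a whole thing is asked for, a point or a joint stands for the part that bears it (a point fixed in the world has none). Each returns a list of dicts, best first, with "score" (0 to 1); they miss things now and then, are a little off and sometimes report something else, mostly with a low value. They report only what shows in the picture. A call takes as long as a camera call. They do not tell look-alikes from the thing itself.
- look_for(query, camera): "xy" ([column, row] in pixels, amid what is visible of it).
- place_of(query, camera): "xy" ([column, row] in pixels: a listed point, or the origin of a listed thing).
The state is a dict: "t": time; "joint_positions": joint angles; "dq": joint speeds; "effort": joint torques, N m; "ee_pos": TCP position; "tool_rot": TCP orientation; "wrist_force": force on the tool from outside, world axes, zero at the start; "wrist_torque": the same for the moment, N m; "opening": opening from 0.0 (shut) to 1.0 (fully open).
Only numpy, scipy, OpenCV 4.12 (cv2) and the standard library are available. Lean on these libraries where they do the work, as an engineer would, in place of code of your own. Each camera call takes 0.05 s, during which the arm holds its last target. There are 200 camera calls.

TASK

Get the pasta drying stand ready: lay the loose crossbar with the red ends into the notches of both posts, centred, without dropping it, and let go of it. Then draw the blue-gripped wand out of its slanting holder, turn it level and finish while holding it still in the gripper, in line with the crossbar, its blue grip about 10 cm above the middle of the bar and touching nothing else. Leave the other things on the table where they are, and the bar in its notches.

Things in the scene. Friction and masses are not known exactly. Their poses are not given: they have to be found in the camera images.
- rack: Dark wood drying stand, fixed: base 100 x 220 x 14 mm, two posts 18 mm thick at y = -90 and +90 mm, a thin tie rod between them 50 mm up, nothing else between. Origin: centre of the underside; z up, y from post to post. Each post top has a notch open upwards: floor 120 mm above the table, 24 mm wide (along x) up to 134 mm, then flaring to about 46 mm at the top (about 149 mm).
- rack_seat (a point): The point midway between the two notches, 128 mm above the table: where the centre of the crossbar's cross-section lies when the bar is seated and centred. Axes as the stand's.
- bar: Loose wooden crossbar with red ends, 260 x 16 x 16 mm, about 70 g, lying flat on the table at the start. Origin: centre of its underside; x along its length, z up. When seated its origin is 120 mm above the table and its x lies along the stand's y (either way round).
- holder: White slanting holder, fixed: base plate 150 x 100 x 12 mm (x from -90 to +60 mm) and a square tube rising towards its +x at 45 degrees. Origin: underside, on the tube's centre line; z up. Tube 70 mm deep, 32 mm wide outside, bore 19 x 19 mm; its lower wall runs on as a lip to 143 mm from the closed end, on a steel post.
- holder_bottom (a point): Centre of the wand's tail end at the closed end of the tube when the wand is fully in, at (-75, 0, 28) mm of the holder.
- holder_mouth (a point): On the wand's axis at the mouth of the tube, 70 mm up the slope from holder_bottom.
- wand: Loose wooden wand, 245 mm long, about 140 g, leaning in the holder at 45 degrees. Origin: middle of its blue grip, 22 x 22 mm, flat-sided, x from -35 to +35 mm. x runs along the wand from tail to free end, y is level and sideways in the holder. Plain wood 16 x 16 mm from x = -180 (tail end) to -35 and from 35 to 65 mm. Centre of mass at x = -45 mm. Draw it out along its own +x.
- wand_tail (a point): The centre of the wand's tail end, at x = -180 mm of the wand; 70 mm of the tail are in the tube at the start. The blue grip is then about 155 mm above the table.
- jar: Bystander: closed glass jar with a red cap, 70 mm diameter, 110 mm tall; origin under its centre.
- bowl: Bystander: blue ceramic bowl, 110 mm diameter, 50 mm tall; origin under its centre.
- scraper: Bystander: dough scraper lying flat, steel blade 110 x 75 mm with a dark wooden grip along one long edge, 12 mm high; origin under the blade's centre.
- knife: Bystander: table knife lying flat, black handle, 208 mm long, 12 mm high; origin under the joint of handle and blade; x towards the blade's tip.
- stamp: Bystander: turned wooden pasta stamp standing upright, 56 mm diameter, 68 mm tall; origin under its centre.
- cutter: Bystander: pastry wheel lying flat, dark handle and brass wheel of 40 mm, about 135 mm long, 17 mm high; origin near its middle; x towards the wheel.
There are look-alikes about, which are no part of the job. What is shaped like the wand but purple is not meant.

How it is judged (in metres and radians):
On the way, in this order (a step that is already met when the one before it is completed fails the run):
1. the crossbar lies in both notches, centred, and has been let go (x of bar in the frame of rack between -0.008 and 0.008 m and y of bar in the frame of rack between -0.02 and 0.02 m and z of bar in the frame of rack between 0.115 and 0.125 m and angle between the x axis of bar and the y axis of rack, either way round below 0.1 rad and contact force between bar and rack above 0.1 N and contact force between bar and the fingers below 0.05 N and linear speed of bar below 0.02 m/s), for 0.2 s.
2. the wand is held, clear of the holder's tube (distance between wand_tail and holder_bottom above 0.08 m and contact force between wand and holder below 0.05 N and contact force between wand and the fingers above 0.5 N), for 0.1 s.
At the end, for the whole second after the job is handed in: Bar seated in both notches, centred within 20 mm, released. Wand held still in the fingers, level within 10 degrees, in line with the bar within 14 degrees either way round, grip's middle within 50 mm sideways of the bar's middle and 55 to 150 mm above it, touching no stand, bar or holder (all of step 1 and angle between wand's own x axis and vertical between 1.396 and 1.746 rad and angle between the x axis of wand and the x axis of bar, either way round below 0.25 rad and horizontal distance between wand and bar below 0.05 m and z of wand in the frame of rack_seat between 0.055 and 0.15 m and contact force between wand and the fingers above 0.5 N and contact force between wand and rack below 0.05 N and contact force between wand and bar below 0.05 N and contact force between wand and holder below 0.05 N and linear speed of wand below 0.03 m/s and angular speed of wand below 0.3 rad/s); the arm keeps its last pose, push and grip.
It fails at once if the bar is dropped or thrown: it moves fast with no finger on it (contact force between bar and the fingers below 0.01 N and linear speed of bar above 0.7 m/s).
It fails at once if one of the other things (jar, bowl, scraper, knife, stamp, cutter) is shifted by more than 30 mm (distance of any of jar, bowl, scraper, knife, stamp, cutter from where it was at the start of the episode above 0.03 m).
It also fails if it takes over 54 s, if anything falls off the work surface, if the arm or the gripper's body presses on something with over 40 N, if the wrist force passes 120 N, or if a joint passes its speed limit or range.

## Working session

There is one attempt and no reset: what is moved stays moved. The work goes in short steps, Python scripts to look and compute and a shell command to move; the robot and the scene stay as the last step left them, time stands still between calls to the robot, and variables do not carry over. Pictures are saved under pics/ and viewed, on a budget of 10 in all, crops included, one or two more only if the job needs it, and the job is handed in when it is done.

```bash
ls; mkdir -p pics
python3 - <<'E'
from cell import arm,get_image,camera_model,look_for,place_of
import cv2
for c in ("top","side"):
    cv2.imwrite(f"pics/{c}0.png",get_image(c)[:,:,::-1])
    for q in ("rack","rack_seat","bar","holder","holder_mouth","holder_bottom","wand","wand_tail","jar","bowl"):
        print(c,q,[([round(v) for v in d["xy"]],round(d["score"],2)) for d in place_of(q,c)[:3]])
print(arm.get_obs())
E
```

```text
pics
top rack [([292, 175], 0.85), ([394, 162], 0.19)]
top rack_seat []
top bar [([311, 270], 0.57)]
top holder []
top holder_mouth [([447, 249], 0.56)]
top holder_bottom [([446, 272], 0.81), ([151, 236], 0.26)]
top wand [([463, 205], 0.72), ([465, 346], 0.56), ([352, 222], 0.54)]
top wand_tail [([542, 382], 0.73)]
top jar [([393, 161], 0.88), ([291, 177], 0.22)]
top bowl [([149, 233], 0.6), ([181, 320], 0.31)]
side rack [([246, 268], 0.89)]
side rack_seat [([411, 218], 0.7), ([240, 219], 0.68)]
side bar [([337, 298], 0.74)]
side holder [([382, 216], 0.72)]
side holder_mouth [([400, 194], 0.6), ([291, 417], 0.34)]
side holder_bottom [([408, 220], 0.69)]
side wand [([371, 151], 0.77)]
side wand_tail []
side jar [([295, 212], 0.8), ([293, 416], 0.19)]
side bowl [([174, 396], 0.63), ([239, 222], 0.32), ([407, 186], 0.25)]
{'t': 1.1, 'joint_positions': array([-8.48044057e+01,  9.07483118e+00,  9.15029048e+01,  1.66296107e-03,
        7.94235512e+01, -1.20379527e+01]), 'dq': array([-0.10682534, -0.04676224, -0.0599363 , -0.03858123,  0.06222967,
       -0.09569094]), 'effort': array([-1.45767855e-03, -3.85578454e+01, -3.22364330e+01,  7.00902357e-02,
        3.05988535e-02,  6.29266026e-07]), 'ee_pos': array([ 0.17033899, -0.54916231,  0.21459567]), 'tool_rot': array([-1.79999082e+02, -1.86722208e-03,  1.72332417e+01]), 'wrist_force': array([-0.4854531 ,  0.6452218 , -0.60694761]), 'wrist_torque': array([ 0.02430199, -0.0515736 , -0.03048655]), 'opening': 0.9969976000011121}
```

View pics/top0.png

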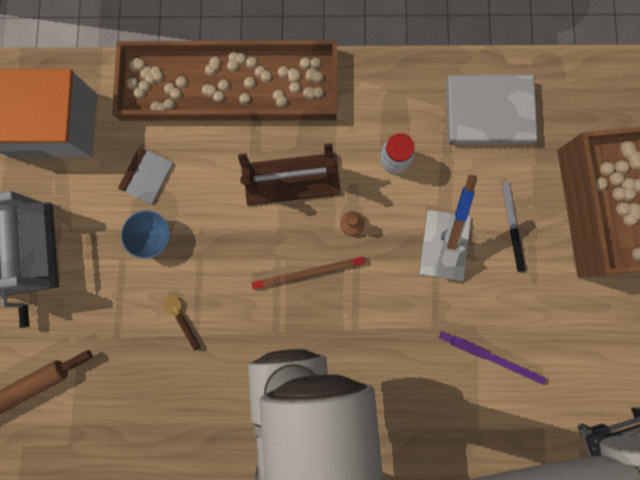

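View pics/side0.png

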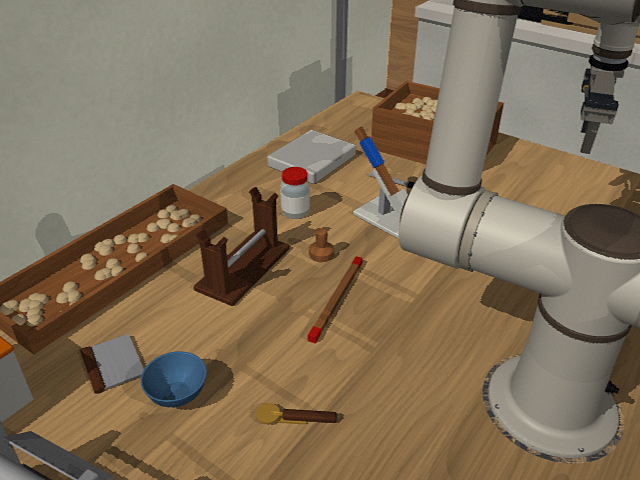

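The top view shows the stand at about (290,178), the bar from (258,285) to (365,261), the holder and blue wand at about (460,205), and the purple look-alike at about (490,357). In the side view the stand is at (245,260), the bar runs from (314,335) to (358,261), and the blue grip is at (371,151). I'll zoom in for exact points.

```bash
cat > h.py <<'E'
import numpy as np, cv2
from cell import arm,get_image,camera_model,look_for,place_of
from scipy.spatial.transform import Rotation as R
M={c:camera_model(c) for c in("top","side")}
def proj(c,p):
    K=np.array(M[c]["camera_matrix"]);T=np.array(M[c]["camera_from_world"]);q=K@(T[:3,:3]@np.array(p,float)+T[:3,3]);return q[:2]/q[2]
def ray(c,uv):
    K=np.array(M[c]["camera_matrix"]);T=np.array(M[c]["camera_from_world"])
    d=T[:3,:3].T@np.linalg.solve(K,[uv[0],uv[1],1]);return -T[:3,:3].T@T[:3,3],d/np.linalg.norm(d)
def onz(c,uv,z):
    o,d=ray(c,uv);return o+d*(z-o[2])/d[2]
def tri(a,b):
    A=0;B=0;L=[ray("top",a),ray("side",b)]
    for o,d in L:
        P=np.eye(3)-np.outer(d,d);A=A+P;B=B+P@o
    x=np.linalg.solve(A,B);return x,max(np.linalg.norm((np.eye(3)-np.outer(d,d))@(x-o)) for o,d in L)
def blobs(c,im,lo,hi,mn=8):
    m=cv2.inRange(cv2.cvtColor(im,cv2.COLOR_RGB2HSV),lo,hi)
    n,l,s,ce=cv2.connectedComponentsWithStats(m)
    return [(ce[i].round(1).tolist(),int(s[i,4]),s[i,:4].tolist()) for i in range(1,n) if s[i,4]>=mn]
E
python3 - <<'E'
from h import *
im={c:cv2.imread(f"pics/{c}0.png")[:,:,::-1].copy() for c in M}
for c in M:
    print(c,ray(c,(320,240))[0].round(3),proj(c,(0,0,0)).round())
    print(" red",blobs(c,im[c],(0,180,90),(4,255,255)))
    print(" blue",blobs(c,im[c],(108,150,60),(122,255,255)))
def crop(c,x,y,w=120,h=90):
    k=cv2.resize(im[c][y:y+h,x:x+w],(400,300),interpolation=cv2.INTER_CUBIC);
    for i in range(0,w,20):
        cv2.putText(k,str(x+i),(int(i*400/w),10),0,.35,(255,255,0)); cv2.line(k,(int(i*400/w),12),(int(i*400/w),18),(255,255,0))
    for i in range(20,h,20):
        cv2.putText(k,str(y+i),(8,int(i*300/h)),0,.35,(255,255,0)); cv2.line(k,(0,int(i*300/h)),(6,int(i*300/h)),(255,255,0))
    return k
g=np.vstack([np.hstack([crop("top",230,135),crop("side",188,185,130,120)]),np.hstack([crop("top",400,170,120,120),crop("side",330,120,120,120)])])
cv2.imwrite("pics/z1.png",g[:,:,::-1])
E
```

```text
top [ 0.371 -0.05   1.227] [308. 478.]
 red [([399.8, 147.0], 543, [387, 134, 27, 27]), ([358.1, 260.7], 47, [353, 258, 11, 7]), ([257.4, 284.3], 54, [253, 281, 10, 8])]
 blue [([463.9, 204.9], 317, [456, 188, 18, 32])]
side [-0.085  0.791  0.865] [551. 404.]
 red [([294.1, 175.4], 358, [282, 167, 25, 18]), ([356.9, 260.3], 52, [352, 256, 10, 9]), ([313.7, 334.2], 138, [308, 326, 13, 17])]
 blue [([371.3, 151.8], 346, [360, 137, 24, 31])]
```

View pics/z1.png

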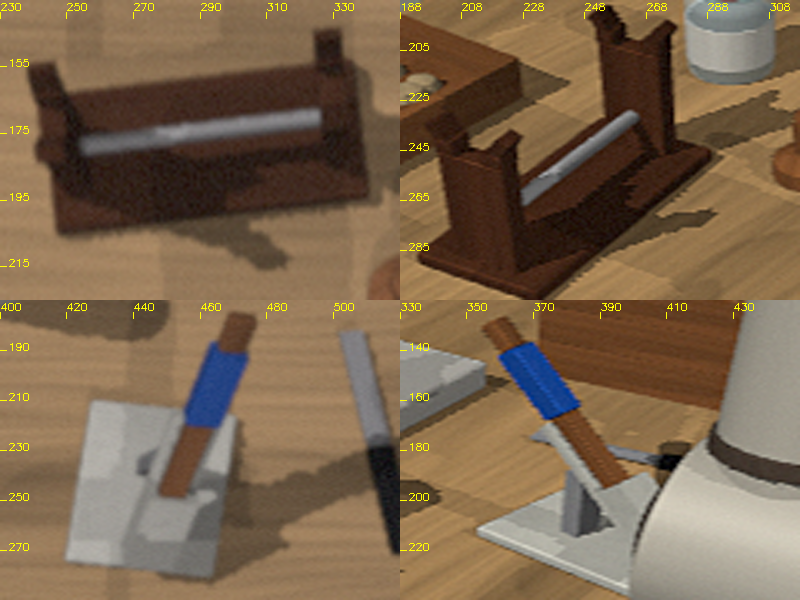

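The zoom gives the stand's base corners at (248,205) and (340,194) in top and (194,288), (233,303), (289,247) in side. The rod runs from (254,178) to (326,170), and the blue grip and its axis are clear. Next I fit models to these points.

```bash
cat > fit.py <<'E'
from h import *
from scipy.optimize import least_squares as ls
def fit(model,obs,x0):
    f=lambda p:np.concatenate([proj(c,model(p,l))-uv for c,l,uv in obs])
    s=ls(f,x0,loss="soft_l1");return s.x,f(s.x).reshape(-1,2).round(1).tolist()
def pl(p,l): return R.from_euler("z",p[2]).apply(l)+[p[0],p[1],0]
rack,r=fit(pl,[("top",(-.05,.11,.014),(248,205.5)),("top",(-.05,-.11,.014),(340.4,194.1)),
 ("side",(.05,.11,.007),(194.5,288)),("side",(-.05,.11,.007),(233.5,303)),("side",(-.05,-.11,.007),(289.3,247)),
 ("top",(0,.081,.05),(254,178.5)),("top",(0,-.081,.05),(326,170.4)),("side",(0,.081,.05),(228,263)),("side",(0,-.081,.05),(264.3,231.8))],(.6,0,0))
print("rack",rack.round(4),np.degrees(rack[2]).round(1),r)
ends=[tri(a,b) for a,b in (((257.4,284.3),(313.7,334.2)),((361,260.7),(356.9,260.3)))]
print("bar ends",ends)
for a in ((257.4,284.3),(359,260.7)): print(" top z=.016",onz("top",a,.014).round(4))
for a in ((313.7,334.2),(356.9,260.3)): print(" side z=.01",onz("side",a,.011).round(4))
def wm(p,l): return R.from_euler("ZY",[p[3],-np.pi/4]).apply(l)+p[:3]
def cen(c,p):
    g=.011;b=np.array([wm(p,(x,y,z)) for x in(-.035,.035) for y in(-g,g) for z in(-g,g)])
    h=cv2.convexHull(np.array([proj(c,q) for q in b],np.float32));m=cv2.moments(h);return np.array([m["m10"]/m["m00"],m["m01"]/m["m00"]])
f=lambda p:np.concatenate([cen("top",p)-[463.9,204.9],cen("side",p)-[371.3,151.8],.7*(proj("top",wm(p,(.065,0,0)))-[472,177]),.7*(proj("side",wm(p,(.065,0,0)))-[359,131])])
x0=np.r_[tri((463.9,204.9),(371.3,151.8))[0],0]
s=ls(f,x0);print("wand",s.x.round(4),np.degrees(s.x[3]),f(s.x).round(1))
E
python3 fit.py
```

```text
rack [0.6639 0.043  0.1245] 7.1 [[-0.8, -0.3], [1.5, -0.3], [-0.5, 0.4], [0.1, 1.7], [1.5, -0.4], [1.3, 0.5], [0.7, -0.0], [-7.9, 9.3], [-0.1, -0.5]]
bar ends [(array([0.41953804, 0.11899721, 0.01102712]), np.float64(0.00051237816445878)), (array([ 0.47527493, -0.11480523,  0.01300076]), np.float64(0.0019527218942572708))]
 top z=.016 [0.419  0.1183 0.014 ]
 top z=.016 [ 0.4735 -0.1112  0.014 ]
 side z=.01 [0.42   0.1192 0.011 ]
 side z=.01 [ 0.4783 -0.1161  0.011 ]
wand [ 0.5755 -0.3152  0.1568 -0.1354] -7.755759313602171 [-0.1 -0.4  0.8  0.8 -0.1  0.3 -0.7 -1.8]
```

Fit results, all within size, height and reach limits:

| Thing | Position (m) | Yaw or direction |
|---|---|---|
| Stand | (0.664, 0.043) | yaw 7.1° |
| Bar centre | about (0.447, 0.003) | bar direction 103.3° |
| Wand grip | (0.5755, -0.315, 0.157) | azimuth -7.8° (given height 0.155) |

First I turn the tool to bar yaw, then go above the bar.

```bash
python3 -m pendant '[[[0,0,0,0,0,-6,1],[0,0,0,0,0,-6,1],[0,0,0,0,0,-6,1],[0,0,0,0,0,-6,1],[0,0,0,0,0,-6,1],[0,0,0,0,0,-6,1],[0,0,0,0,0,-6,1],[0,0,0,0,0,-6,1],[0,0,0,0,0,-6,1],[0,0,0,0,0,-6,1]]]'
python3 -m pendant '[[[0,0,0,0,0,-6,1],[0,0,0,0,0,-6,1],[0,0,0,0,0,-6,1],[0,0,0,0,0,-6,1],[0,0,0,0,0,-2,1],[0.026,0.022,0,0,0,0,1],[0.026,0.022,0,0,0,0,1],[0.026,0.022,0,0,0,0,1],[0.026,0.022,0,0,0,0,1],[0.026,0.022,0,0,0,0,1]]]'
python3 -m pendant '[[[0.026,0.022,0,0,0,0,1],[0.026,0.022,0,0,0,0,1],[0.026,0.022,0,0,0,0,1],[0.026,0.022,0,0,0,0,1],[0.026,0.022,0,0,0,0,1],[0.026,0.022,0,0,0,0,1],[0.026,0.022,0,0,0,0,1],[0.026,0.022,0,0,0,0,1],[0.026,0.022,0,0,0,0,1],[0.026,0.022,0,0,0,0,1]]]'
python3 -m pendant '[[[0.026,0.022,0,0,0,0,1],[0.026,0.022,0.02,0,0,0,1],[0.026,0.022,0.02,0,0,0,1],[0,0,0.02,0,0,0,1],[0,0,0.02,0,0,0,1],[0,0,0.02,0,0,0,1],[0,0,0,0,0,0,1]]]'
python3 - <<'E'
from h import *
o=arm.get_obs();print(o["t"],o["joint_positions"].round(1))
im=get_image("side");cv2.imwrite("pics/s2.png",im[:,:,::-1])
print(blobs("side",im,(0,180,90),(4,255,255)))
E
```

```text
t: 1.93
ee_pos: [0.1703, -0.5492, 0.2146]
tool_rot: [180.0, -0.0, 77.5]
wrist_force: [-0.7, -0.4, -0.4]
opening: 1.0
t: 2.77
ee_pos: [0.2481, -0.396, 0.2146]
tool_rot: [180.0, 0.0, 103.2]
wrist_force: [0.1, -0.6, 0.2]
opening: 1.002
t: 3.6
ee_pos: [0.4028, -0.0924, 0.2149]
tool_rot: [180.0, 0.0, 103.2]
wrist_force: [0.1, 0.4, -0.2]
opening: 0.998
t: 4.18
ee_pos: [0.4457, -0.0018, 0.1109]
tool_rot: [-179.6, -0.2, 103.3]
wrist_force: [-0.9, 0.4, 0.0]
opening: 1.0
4.1833 [-15.8  -3.8 117.2  -0.   67.  -29.1]
[([294.1, 175.3], 362, [282, 167, 25, 18]), ([356.5, 259.7], 41, [352, 256, 10, 8]), ([313.4, 334.1], 126, [308, 326, 13, 17])]
```

View pics/s2.png

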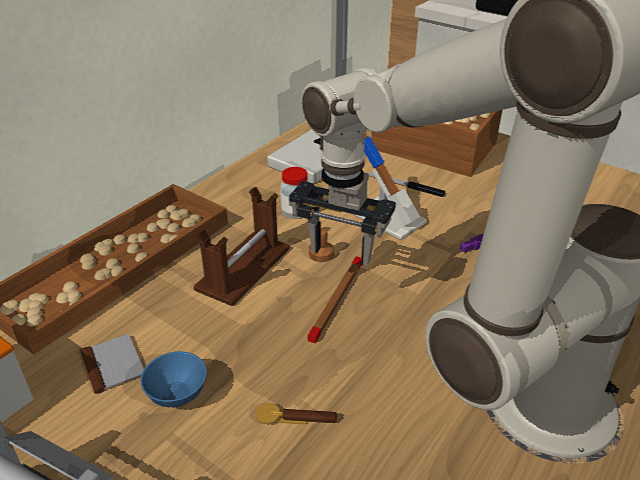

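The side view shows the open gripper straddling above the bar, with its red ends at (313,334) and (357,260); the stamp and stand are clear. Now I descend and close.

```bash
python3 -m pendant '[[[0.004,0.002,0.02,0,0,0,1],[0,0,0.02,0,0,0,1],[0,0,0.02,0,0,0,1],[0,0,0.02,0,0,0,1],[0,0,0.015,0,0,0,0.3],[0,0,0.008,0,0,0,0],[0,0,0.004,0,0,0,0],[0,0,0,0,0,0,-0.2]]]' 
python3 -m pendant '[[[0,0,0,0,0,0,-1],[0,0,0,0,0,0,-1],[0,0,0,0,0,0,-1],[0,0,0,0,0,0,-1],[0,0,0,0,0,0,-1],[0,0,0,0,0,0,-1],[0,0,0,0,0,0,-1],[0,0,0,0,0,0,-1]]]'
```

```text
t: 4.9
ee_pos: [0.4502, 0.0011, 0.0081]
tool_rot: [180.0, 0.0, 103.2]
wrist_force: [-0.3, -0.0, -0.6]
opening: 0.728
t: 5.57
ee_pos: [0.4497, 0.0014, 0.0076]
tool_rot: [-180.0, -0.0, 103.2]
wrist_force: [1.0, 1.0, 0.4]
opening: 0.17
```

```bash
python3 -m pendant '[[[0,0,0,0,0,0,-0.4],[0,0,0,0,0,0,-0.4],[0,0,0.003,0,0,0,-0.4],[0,0,0.0015,0,0,0,-0.4],[0,0,0,0,0,0,-1],[0,0,0,0,0,0,-1],[0,0,0,0,0,0,-1],[0,0,0,0,0,0,-1]]]'
python3 -m pendant '[[[0,0,0,0,0,0,-1],[0,0,0,0,0,0,-1],[0,0,-0.005,0,0,0,-1],[0,0,-0.01,0,0,0,-1],[0,0,-0.02,0,0,0,-1],[0,0,-0.03,0,0,0,-1],[0,0,-0.03,0,0,0,-1],[0,0,-0.03,0,0,0,-1],[0,0,-0.03,0,0,0,-1],[0,0,0,0,0,0,-1]]]'
python3 - <<'E'
from h import *
im=get_image("side")
b=blobs("side",im,(0,180,90),(4,255,255));t=blobs("top",get_image("top"),(0,180,90),(4,255,255))
o=arm.get_obs();print(o["t"],o["ee_pos"],o["tool_rot"],b,t)
E
```

```text
t: 6.23
ee_pos: [0.4497, 0.0014, 0.0031]
tool_rot: [-180.0, -0.0, 103.2]
wrist_force: [0.2, -0.4, 0.1]
opening: 0.173
t: 7.07
ee_pos: [0.4539, 0.0004, 0.1656]
tool_rot: [179.4, 0.3, 103.2]
wrist_force: [0.5, -0.0, 1.2]
opening: 0.169
7.1667 [0.45079979 0.00113612 0.16010395] [1.79790802e+02 1.13752641e-01 1.03237840e+02] [([284.2, 177.2], 32, [282, 170, 6, 14]), ([303.7, 180.0], 23, [300, 177, 7, 6]), ([361.5, 194.8], 13, [360, 193, 4, 5]), ([311.2, 266.7], 162, [305, 259, 14, 17])] [([399.9, 146.8], 537, [387, 134, 27, 27]), ([362.6, 251.9], 52, [356, 248, 13, 8])]
```

Run:
```python
from h import *
z=.165
a=onz("top",(362.6,251.9),z+.007);b=onz("side",(311.2,266.7),z+.001)
print(a,b,np.linalg.norm(a-b),(a+b)/2,np.degrees(np.arctan2(*(b-a)[1::-1])))
y=np.radians(103.24);tx=np.array([np.cos(y),np.sin(y)]);p=np.array([.4508,.0011])
print("offset along tool x",((a+b)[:2]/2-p)@tx)
c=np.array([.6639,.043])
for ps in (97.1,):
    y=np.radians(ps);d=c-p;print(d@[np.cos(y),np.sin(y)],d@[np.sin(y),-np.cos(y)])
```

```text
[ 0.47759722 -0.11034393  0.172     ] [0.43081679 0.11172858 0.166     ] 0.22702557652210353 [0.454207   0.00069232 0.169     ] 101.8956557131715
offset along tool x -0.0011771473005129116
0.015239233504003023 0.21664483783882435
```

```bash
python3 -m pendant '[[[0,0,-0.02,0,0,0,-1],[0,0,-0.02,0,0,3.1,-1],[0,0,0,0,0,3,-1],[0.0015,0.02,0,0,0,0,-1],[0.0015,0.022,0,0,0,0,-1],[0.0015,0.022,0,0,0,0,-1],[0.0015,0.022,0,0,0,0,-1],[0.0015,0.022,0,0,0,0,-1],[0.0015,0.022,0,0,0,0,-1],[0.0015,0.022,0,0,0,0,-1]]]'
python3 -m pendant '[[[0.0015,0.022,0,0,0,0,-1],[0.0015,0.022,0,0,0,0,-1],[0.0015,0.02,0,0,0,0,-1],[0,0,0,0,0,0,-1],[0,0,0,0,0,0,-1],[0,0,0,0,0,0,-1]]]'
python3 - <<'E'
from h import *
im={c:get_image(c) for c in M}
o=arm.get_obs();print(o["t"],o["ee_pos"],o["tool_rot"])
g=np.hstack([cv2.resize(im["top"][120:240,210:370],(400,300),interpolation=2),cv2.resize(im["side"][130:310,170:330],(400,450),interpolation=2)[:300]])
g=np.zeros((450,800,3),np.uint8);g[:300,:400]=cv2.resize(im["top"][120:240,210:370],(400,300),interpolation=2);g[:,400:]=cv2.resize(im["side"][130:310,170:330],(400,450),interpolation=2)
cv2.imwrite("pics/p3.png",g[:,:,::-1])
for c in M: print(c,blobs(c,im[c],(0,180,90),(4,255,255)))
E
```

```text
t: 8.0
ee_pos: [0.599, 0.0311, 0.1959]
tool_rot: [-179.8, -0.1, 97.1]
wrist_force: [-0.0, -0.5, -0.3]
opening: 0.173
t: 8.5
ee_pos: [0.6609, 0.0431, 0.1966]
tool_rot: [-179.8, -0.0, 97.1]
wrist_force: [-0.4, 0.3, 0.1]
opening: 0.17
8.6 [0.66108175 0.04302988 0.19762036] [-1.79918311e+02 -1.55251821e-02  9.71247600e+01]
top [([399.7, 146.9], 517, [387, 134, 27, 27]), ([341.6, 150.4], 53, [336, 147, 13, 8]), ([227.4, 162.9], 20, [225, 161, 5, 5])]
side [([273.4, 166.8], 20, [271, 163, 6, 8]), ([294.3, 175.4], 363, [282, 167, 25, 18]), ([200.9, 220.4], 163, [193, 213, 17, 16])]
```

View pics/p3.png

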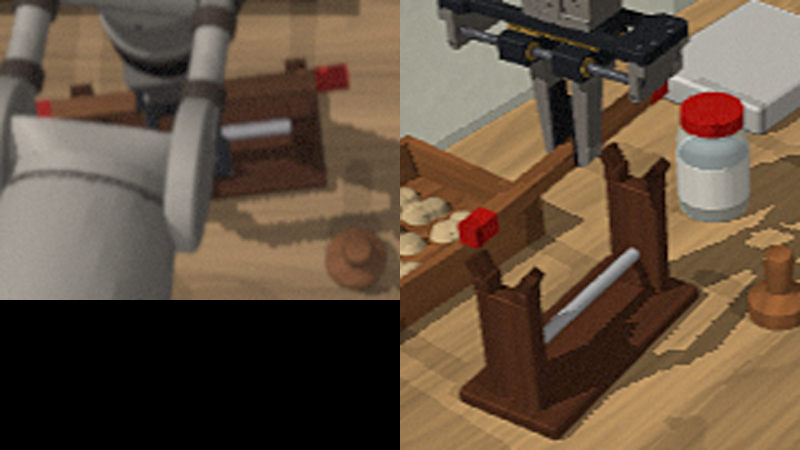

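The bar hangs level in the gripper above the stand, red ends at side (201,220) and (273,167). The horn tips at side (204,235)/(222,240) and (255,192)/(273,194) let me check the rack pose at notch height.

Run:
```python
from h import *
rx,ry,ps=.6639,.043,np.radians(7.1)
W=lambda l:R.from_euler("z",ps).apply(l)+[rx,ry,0]
im={c:get_image(c) for c in M}
S=6
def ov(c,x,y,w,h,pts):
    k=cv2.resize(im[c][y:y+h,x:x+w],(w*S,h*S),interpolation=cv2.INTER_CUBIC)
    for poly,col in pts:
        q=np.array([((proj(c,W(p))+.5-[x,y])*S) for p in poly]).astype(int);cv2.polylines(k,[q],False,col,1)
    return k
def notch(y): return [(-.023,y,.149),(-.012,y,.134),(-.012,y,.12),(.012,y,.12),(.012,y,.134),(.023,y,.149)]
base=[(-.05,-.11,.014),(-.05,.11,.014),(.05,.11,.014),(.05,-.11,.014),(-.05,-.11,.014)]
P=[(notch(.099),(255,255,0)),(notch(-.081),(0,255,0)),(base,(0,255,255))]
a=ov("side",185,180,125,90,P);b=np.zeros((90,a.shape[1],3),np.uint8)
cv2.imwrite("pics/p4.png",a[:,:,::-1])
```

```text
(no output)
```

View pics/p4.png

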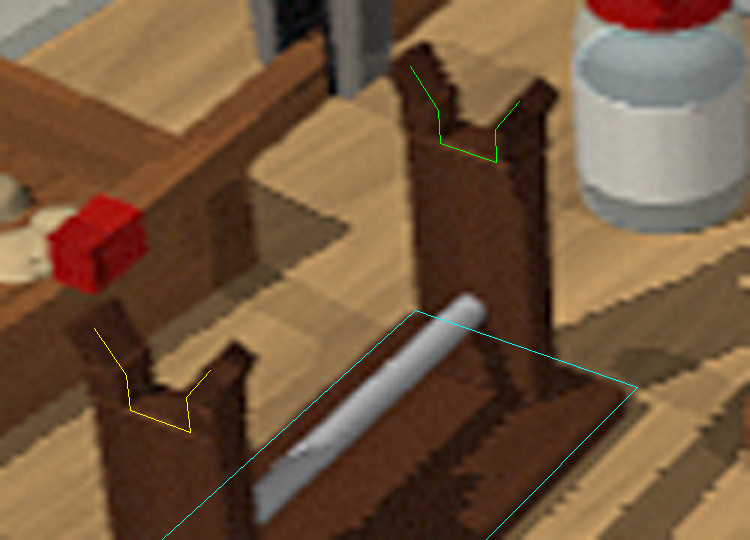

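The base edge matches, but the notch outline sits about 3 px off the visible silhouette, possibly because of the 18 mm post thickness. One contrast-stretched check with both post faces drawn should settle it.

Run:
```python
from h import *
rx,ry,ps=.6639,.043,np.radians(7.1)
W=lambda l:R.from_euler("z",ps).apply(l)+[rx,ry,0]
print("seat",proj("side",W((0,0,.128))),"net 240,219; rack",proj("side",W((0,0,0))),"net 246,268; top rack",proj("top",W((0,0,0))),"net 292,175")
o=arm.get_obs();tp=o["ee_pos"]
e=R.from_euler("z",ps).apply([0,.12,0]);print("bar end pred",proj("side",tp+e+[0,0,.005]),proj("side",tp-e+[0,0,.005]),proj("top",tp-e+[0,0,.005]))
im=get_image("side")
S=11
def notch(y): return [(-.023,y,.149),(-.012,y,.134),(-.012,y,.12),(.012,y,.12),(.012,y,.134),(.023,y,.149)]
def ov(x,y,w,h,pts):
    k=np.clip(cv2.resize(im[y:y+h,x:x+w],(w*S,h*S),interpolation=cv2.INTER_CUBIC).astype(float)*2.5,0,255).astype(np.uint8);k0=k.copy()
    for poly,col in pts:
        q=np.array([((proj("side",W(p))+.5-[x,y])*S) for p in poly]).astype(int);cv2.polylines(k,[q],False,col,1)
    return np.hstack([k,k0])
P=[(notch(.099),(255,255,0)),(notch(.081),(0,255,255)),(notch(-.081),(255,255,0)),(notch(-.099),(0,255,255))]
cv2.imwrite("pics/p5.png",np.vstack([ov(193,226,36,27,P),ov(247,182,36,27,P)])[:,:,::-1])
```

```text
seat [240.50519743 220.81274033] net 240,219; rack [244.71842845 269.12044129] net 246,268; top rack [292.58132981 179.8777427 ] net 292,175
bar end pred [200.75354142 220.47947869] [271.76622305 163.54962639] [345.60984358 149.74175568]
```

View pics/p5.png

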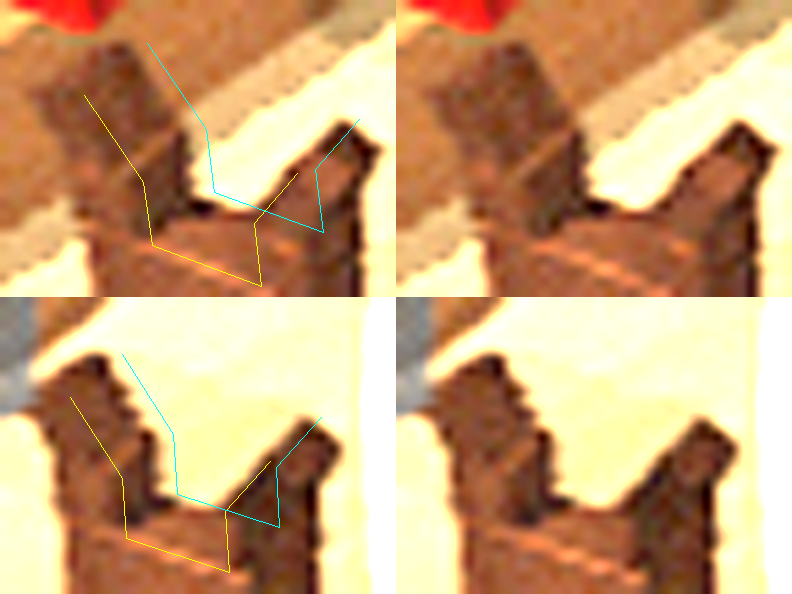

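The notch floor's bright edge lies about 1.3–1.8 px left of the prediction, so the notches are about 3 mm further in +x (0.667). The held bar end's prediction agrees with the picture. I shift 5.5 mm and lower slowly.

```bash
python3 -m pendant '[[[0,0.0055,0,0,0,0,-1],[0,0,0.01,0,0,0,-1],[0,0,0.01,0,0,0,-1],[0,0,0.01,0,0,0,-1],[0,0,0.01,0,0,0,-1],[0,0,0.01,0,0,0,-1],[0,0,0.005,0,0,0,-1],[0,0,0,0,0,0,-1],[0,0,0,0,0,0,-1]]]'
python3 -m pendant '[[[0,0,0.004,0,0,0,-1],[0,0,0.004,0,0,0,-1],[0,0,0.004,0,0,0,-1],[0,0,0,0,0,0,-1],[0,0,0,0,0,0,-1]]]'
python3 -c "
from cell import arm;o=arm.get_obs();print(o['ee_pos'],o['tool_rot'],o['wrist_force'],o['wrist_torque'])"
```

```text
t: 9.5
ee_pos: [0.6674, 0.0438, 0.1427]
tool_rot: [-180.0, -0.0, 97.1]
wrist_force: [-0.7, -0.4, -0.0]
opening: 0.173
t: 9.92
ee_pos: [0.6674, 0.0438, 0.1307]
tool_rot: [-180.0, -0.0, 97.1]
wrist_force: [0.7, 0.7, 0.0]
opening: 0.172
[0.66738086 0.04384574 0.13070541] [-1.79960483e+02 -1.00603143e-02  9.71358408e+01] [0.74863656 0.687566   0.0423277 ] [-0.0523825  -0.08772998  0.0167441 ]
```

```bash
python3 -m pendant '[[[0,0,0.003,0,0,0,-1],[0,0,0.002,0,0,0,-1],[0,0,0.0015,0,0,0,-1],[0,0,0,0,0,0,-1]]]'
python3 -m pendant '[[[0,0,0.0015,0,0,0,-1],[0,0,0,0,0,0,-1],[0,0,0,0,0,0,-1]]]'
```

```text
t: 10.25
ee_pos: [0.6673, 0.0438, 0.1241]
tool_rot: [-180.0, -0.0, 97.1]
wrist_force: [0.2, -0.6, -0.4]
opening: 0.171
t: 10.5
ee_pos: [0.6677, 0.0438, 0.1231]
tool_rot: [180.0, -0.0, 97.1]
wrist_force: [0.0, 0.2, -0.7]
opening: 0.168
```

```bash
python3 -m pendant '[[[0,0,0,0,0,0,-0.5],[0,0,0,0,0,0,-0.4],[0,0,0,0,0,0,-0.3],[0,0,0,0,0,0,-0.2],[0,0,0,0,0,0,0],[0,0,0,0,0,0,0],[0,0,0,0,0,0,0],[0,0,0,0,0,0,0]]]'
python3 -m pendant '[[[0,0,-0.01,0,0,0,0],[0,0,-0.02,0,0,0,0],[0,0,-0.03,0,0,0,0],[0,0,-0.04,0,0,0,0],[0,0,-0.04,0,0,0,0],[0,0,-0.04,0,0,0,0.5],[0,0,0,0,0,0,1],[0,0,0,0,0,0,1]]]'
python3 - <<'E'
from h import *
im={c:get_image(c) for c in M}
o=arm.get_obs();print(o["t"],o["ee_pos"],o["tool_rot"],o["joint_positions"])
for c in M: print(c,blobs(c,im[c],(0,180,90),(4,255,255)))
e=R.from_euler("z",7.1,degrees=True).apply([0,.12,0]);s=np.array([.667,.043,.128])
for c in M: print(c,proj(c,s+e),proj(c,s-e))
g=np.hstack([cv2.resize(im["top"][120:240,210:370],(400,300),interpolation=2),cv2.resize(im["side"][170:290,170:330],(400,300),interpolation=2)])
cv2.imwrite("pics/p6.png",g[:,:,::-1])
E
```

```text
t: 11.17
ee_pos: [0.6676, 0.0438, 0.1231]
tool_rot: [180.0, -0.0, 97.1]
wrist_force: [0.5, -0.3, -0.9]
opening: 0.499
t: 11.83
ee_pos: [0.6693, 0.0437, 0.3081]
tool_rot: [179.5, 0.1, 97.1]
wrist_force: [-0.2, -0.2, -0.6]
opening: 0.694
11.9333 [0.66729129 0.043818   0.30259033] [-1.79947673e+02 -1.08478113e-02  9.71358491e+01] [-6.57085613e+00  2.09615662e+01  6.74713847e+01 -1.86084461e-03
  9.16204564e+01 -1.37067620e+01]
top [([399.6, 146.9], 531, [387, 134, 27, 27]), ([340.9, 157.3], 72, [336, 154, 11, 9])]
side [([294.2, 175.5], 376, [282, 167, 25, 18]), ([269.7, 191.2], 59, [263, 188, 13, 8]), ([202.2, 251.0], 150, [195, 244, 16, 16])]
top [231.78612021 171.10009572] [344.7023678  157.49090038]
side [202.98245487 251.64871966] [271.25235765 192.82658935]
```

View pics/p6.png

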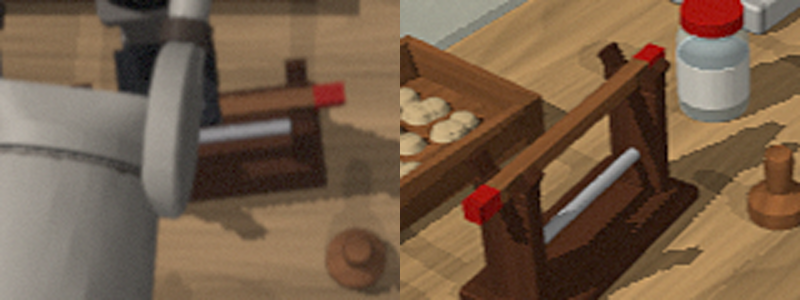

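The bar sits in both notches, red ends at side (202,251) and (270,191), within about 1 px of the seated prediction, and it has been let go. Next I turn the tool and travel towards the wand, and check the holder's azimuth from its plate edges.

```bash
python3 -m pendant '[[[0,0,0,0,0,7,1],[0,0,0,0,0,7,1],[0,0,0,0,0,7,1],[0,0,0,0,0,7,1],[0,0,0,0,0,7,1],[0,0,0,0,0,7,1],[0,0,0,0,0,7,1],[0,0,0,0,0,7,1],[0,0,0,0,0,7,1],[0,0,0,0,0,7,1]]]'
python3 -m pendant '[[[0,0,0,0,0,7,1],[0,0,0,0,0,7,1],[0,0,0,0,0,7,1],[0,0,0,0,0,7,1],[0,0,0,0,0,7,1],[-0.01,0.03,0,0,0,0,1],[-0.01,0.03,0,0,0,0,1],[-0.01,0.03,0,0,0,0,1],[-0.01,0.03,0,0,0,0,1],[-0.01,0.03,0,0,0,0,1]]]'
python3 -m pendant '[[[-0.01,0.03,0,0,0,0,1],[-0.01,0.03,0,0,0,0,1],[-0.01,0.03,0,0,0,0,1],[-0.01,0.03,0,0,0,0,1],[-0.01,0.03,0,0,0,0,1],[-0.01,0.03,0,0,0,0,1],[-0.01,0.03,0,0,0,0,1],[0,0.008,0.02,0,0,0,1],[0,0,0.03,0,0,0,1],[0,0,0.03,0,0,0,1]]]'
python3 - <<'E'
from h import *
for a,b in (((427.6,210),(420,274)),((471.4,217.2),(463.9,281.2))):
    p,q=onz("top",a,.012),onz("top",b,.012);print(p,q,np.degrees(np.arctan2(*(p-q)[1::-1])))
o=arm.get_obs();print(o["t"],o["ee_pos"],o["tool_rot"],o["joint_positions"])
print(blobs("side",get_image("side"),(108,150,60),(122,255,255)))
E
```

```text
t: 12.77
ee_pos: [0.6666, 0.0439, 0.3003]
tool_rot: [-179.9, 0.2, 26.8]
wrist_force: [0.4, -0.2, -0.1]
opening: 1.003
t: 13.6
ee_pos: [0.5957, -0.0987, 0.3005]
tool_rot: [-179.9, 0.3, -7.8]
wrist_force: [0.4, -0.5, 0.3]
opening: 1.001
t: 14.43
ee_pos: [0.4974, -0.3049, 0.2208]
tool_rot: [-179.9, 0.1, -8.0]
wrist_force: [-0.3, 1.0, -0.7]
opening: 1.002
[ 0.59080178 -0.2687403   0.012     ] [ 0.44420005 -0.24858763  0.012     ] -7.827132504798692
[ 0.5743585 -0.3680263  0.012    ] [ 0.42853433 -0.34658585  0.012     ] -8.364239228838528
14.4333 [ 0.49738739 -0.30485844  0.22078209] [-1.79946480e+02  6.95443291e-02 -7.97627835e+00] [-4.33671429e+01  1.01358354e+01  8.96007231e+01  3.40244692e-03
  8.03511319e+01  5.46085951e+01]
[([371.3, 151.8], 345, [360, 137, 24, 31])]
```

```bash
python3 -m pendant '[[[0,0,0,0,6.5,0,1],[0,0,0,0,6.5,0,1],[0,0,0,0,6.5,0,1],[0,0,0,0,6.5,0,1],[0,0,0,0,6.5,0,1],[0,0,0,0,6.5,0,1],[0,0,0,0,6,0,1],[0,0,0,0,0,0,1],[0,0,0,0,0,0,1]]]'
python3 - <<'E'
from h import *
o=arm.get_obs();Q=R.from_euler("xyz",o["tool_rot"],degrees=True).as_matrix()
print(o["t"],o["ee_pos"],Q.round(3).tolist(),o["joint_positions"].round(1))
a=np.radians(-8);wx=np.array([np.cos(a),np.sin(a),1])*.5**.5;tz=wx*[1,1,-1]
t=np.array([.5757,-.316,.156])-.008*wx+.019*tz
print("tool-frame shift",Q.T@(t-o["ee_pos"]))
im=get_image("side");g=cv2.resize(im[90:270,300:540],(800,600),interpolation=2);cv2.imwrite("pics/p7.png",g[:,:,::-1])
E
```

```text
t: 15.23
ee_pos: [0.4971, -0.3034, 0.2211]
tool_rot: [-179.7, -44.7, -8.2]
wrist_force: [-0.1, 0.5, 1.2]
opening: 1.001
15.2333 [ 0.4971013  -0.30340333  0.22106284] [[0.703, -0.138, 0.697], [-0.101, -0.99, -0.095], [0.704, -0.004, -0.71]] [-63.2 -16.  125.6  47.3  52.1  10.8]
tool-frame shift [0.00284206 0.00193441 0.12126504]
```

View pics/p7.png

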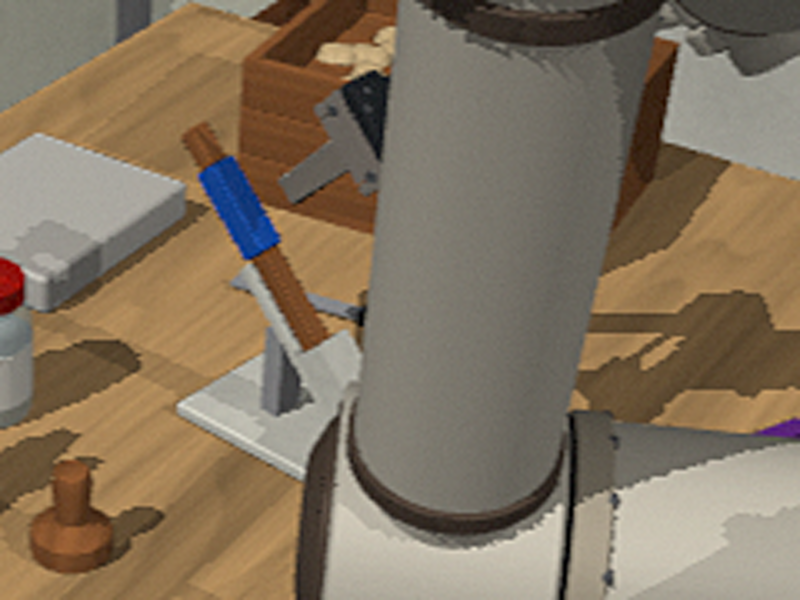

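The side view shows the tilted gripper with its visible finger at crop (320,170), aimed squarely at the blue grip at (240,207). I advance and close.

```bash
python3 -m pendant '[[[0.003,0.002,0.015,0,0,0,1],[0,0,0.02,0,0,0,1],[0,0,0.02,0,0,0,1],[0,0,0.02,0,0,0,1],[0,0,0.02,0,0,0,1],[0,0,0.015,0,0,0,1],[0,0,0.01,0,0,0,1],[0,0,0,0,0,0,1],[0,0,0,0,0,0,1]]]'
python3 -c "
from h import *
o=arm.get_obs();print(o['ee_pos'],o['tool_rot'],o['wrist_force'],'want .583 -.317 .137')"
```

```text
t: 16.03
ee_pos: [0.5859, -0.3181, 0.1412]
tool_rot: [179.9, -45.0, -7.7]
wrist_force: [0.6, -0.0, 0.4]
opening: 0.998
[ 0.58586519 -0.31811573  0.14123709] [179.94469153 -44.99204707  -7.67533802] [ 0.63404395 -0.02843804  0.3506002 ] want .583 -.317 .137
```

```bash
python3 -m pendant '[[[-0.005,0,0.001,0,0,0,0],[0,0,0,0,0,0,-0.2],[0,0,0,0,0,0,-0.4],[0,0,0,0,0,0,-0.5],[0,0,0,0,0,0,-1],[0,0,0,0,0,0,-1],[0,0,0,0,0,0,-1],[0,0,0,0,0,0,-1],[0,0,0,0,0,0,-1],[0,0,0,0,0,0,-1]]]'
python3 -m pendant '[[[0,0,0,0,0,0,-1],[0,0,0,0,0,0,-1]]]'
python3 -c "
from h import *
o=arm.get_obs();print(o['ee_pos'],o['tool_rot'],o['wrist_force'],o['wrist_torque'],o['opening']*92)"
```

```text
t: 16.87
ee_pos: [0.5815, -0.3178, 0.1361]
tool_rot: [-180.0, -45.0, -7.9]
wrist_force: [0.1, -0.7, 0.0]
opening: 0.296
t: 17.03
ee_pos: [0.5815, -0.3178, 0.1361]
tool_rot: [-180.0, -45.0, -7.9]
wrist_force: [-0.4, 0.0, 0.7]
opening: 0.237
[ 0.58148352 -0.31781272  0.1361109 ] [-179.98579466  -45.00040277   -7.88367408] [-0.42514186  0.00453239  0.69832091] [ 0.10945745  0.34631077 -0.04571264] 21.822609153245594
```

Closed on 21.8 mm, which matches the 22 mm grip. I draw it out along tool +x, slowly at first.

```bash
python3 -m pendant '[[[0,0,0,0,0,0,-1],[0,0,0,0,0,0,-1],[0.004,0,0,0,0,0,-1],[0.008,0,0,0,0,0,-1],[0.01,0,0,0,0,0,-1],[0.01,0,0,0,0,0,-1]]]'
python3 -m pendant '[[[0.012,0,0,0,0,0,-1],[0.012,0,0,0,0,0,-1],[0.012,0,0,0,0,0,-1],[0.012,0,0,0,0,0,-1],[0.012,0,0,0,0,0,-1],[0,0,0,0,0,0,-1]]]'
python3 - <<'E'
from h import *
o=arm.get_obs();print(o["ee_pos"],o["tool_rot"],o["wrist_force"],o["opening"]*92,o["joint_positions"].round(1))
print(blobs("side",get_image("side"),(108,150,60),(122,255,255)),proj("side",(.5757+.092*.7,-.316-.0091,.156+.065)))
E
```

```text
t: 17.53
ee_pos: [0.6029, -0.3202, 0.1571]
tool_rot: [-179.9, -44.8, -7.9]
wrist_force: [-3.8, 1.2, -0.4]
opening: 0.236
t: 18.03
ee_pos: [0.6475, -0.3273, 0.2035]
tool_rot: [179.8, -45.1, -7.7]
wrist_force: [0.6, 0.2, -0.4]
opening: 0.239
[ 0.64748929 -0.32725825  0.20351456] [179.83566653 -45.14787966  -7.70914674] [ 0.63180317  0.24950588 -0.43219409] 21.94436558897571 [-48.5   6.5 107.   46.9  39.2  19.1]
[] [352.38395232 118.52974878]
```

```bash
python3 -m pendant '[[[0.01,0,-0.01,0,0,0,-1],[0.01,0,-0.02,0,0,0,-1],[0,0,-0.02,0,0,0,-1],[0,0,-0.02,0,0,0,-1],[0,0,0,0,0,0,-1]]]'
python3 -m pendant '[[[0,0,0,0,-4,0,-1],[0,0,0,0,-4.5,0,-1],[0,0,0,0,-4.5,0,-1],[0,0,0,0,-4.5,0,-1],[0,0,0,0,-4.5,0,-1],[0,0,0,0,-4.5,0,-1],[0,0,0,0,-4.5,0,-1],[0,0,0,0,-4.5,0,-1],[0,0,0,0,-4.5,0,-1],[0,0,0,0,-5,0,-1]]]'
python3 -m pendant '[[[0,0,-0.02,0,0,0,-1],[0,0,-0.02,0,0,0,-1],[0,0,-0.01,0,0,0,-1],[0,0,0,0,0,0,-1]]]'
python3 - <<'E'
from h import *
o=arm.get_obs();print(o["t"],o["ee_pos"],o["tool_rot"],o["wrist_force"],o["opening"]*92,o["joint_positions"].round(1))
for c in M: 
    im=get_image(c);cv2.imwrite(f"pics/{c}8.png",im[:,:,::-1]);print(c,blobs(c,im,(108,150,60),(122,255,255)))
E
```

```text
t: 18.5
ee_pos: [0.6101, -0.3225, 0.2674]
tool_rot: [179.8, -45.1, -7.8]
wrist_force: [0.0, -0.2, -0.5]
opening: 0.239
t: 19.33
ee_pos: [0.6108, -0.3214, 0.2634]
tool_rot: [-179.9, 0.3, -7.8]
wrist_force: [-0.2, 0.7, -0.4]
opening: 0.237
t: 19.67
ee_pos: [0.612, -0.3224, 0.3168]
tool_rot: [179.9, -0.2, -7.8]
wrist_force: [0.4, 0.3, -1.1]
opening: 0.235
19.6667 [ 0.6119972  -0.32235051  0.31677882] [179.91461516  -0.21702956  -7.82520641] [ 0.43734604  0.3073544  -1.13763127] 21.64927122174765 [-37.8  24.3  61.6   0.   93.8  60.1]
top []
side [([349.8, 72.0], 91, [346, 66, 8, 14]), ([368.0, 76.6], 80, [365, 71, 10, 14])]
```

View pics/side8.png

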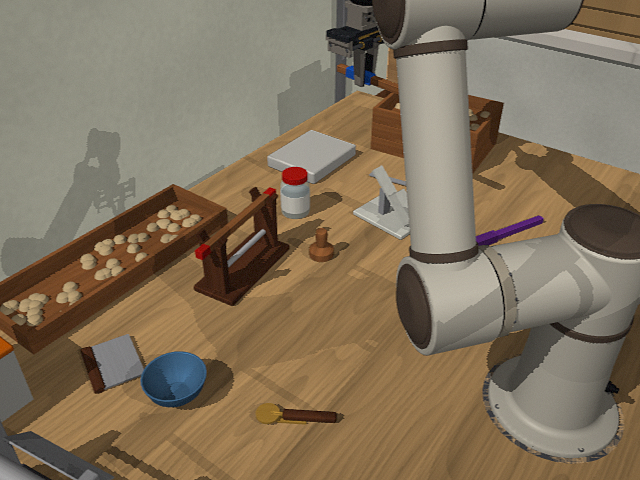

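The side view shows the wand held level at about (355,75), the holder empty, and the bar still seated. Next I turn it to bar yaw and travel over.

```bash
python3 -m pendant '[[[0,0,0,0,0,-4,-1],[0,0,0,0,0,-6,-1],[0,0,0,0,0,-6,-1],[0,0,0,0,0,-6,-1],[0,0,0,0,0,-6,-1],[0,0,0,0,0,-6,-1],[0,0,0,0,0,-6,-1],[0,0,0,0,0,-6,-1],[0,0,0,0,0,-6,-1],[0,0,0,0,0,-6,-1]]]'
python3 -m pendant '[[[0,0,0,0,0,-6,-1],[0,0,0,0,0,-6,-1],[0,0,0,0,0,-6,-1],[0,0,0,0,0,-6,-1],[0,0,0,0,0,-6,-1],[0,0,0,0,0,-6,-1],[0,0,0,0,0,-6,-1],[0,0,0,0,0,-5,-1],[0.01,0.003,0,0,0,0,-1],[0.02,0.006,0,0,0,0,-1]]]'
python3 -m pendant '[[[0.025,0.007,0,0,0,0,-1],[0.025,0.007,0,0,0,0,-1],[0.025,0.007,0,0,0,0,-1],[0.025,0.007,0,0,0,0,-1],[0.025,0.007,0,0,0,0,-1],[0.025,0.007,0,0,0,0,-1],[0.025,0.007,0,0,0,0,-1],[0.025,0.007,0,0,0,0,-1],[0.025,0.007,0,0,0,0,-1],[0.025,0.007,0,0,0,0,-1]]]'
python3 -m pendant '[[[0.025,0.008,0,0,0,0,-1],[0.025,0.008,0,0,0,0,-1],[0.013,0.004,0,0,0,0,-1],[0.006,0.002,0,0,0,0,-1],[0,0,0,0,0,0,-1],[0,0,0,0,0,0,-1],[0,0,0,0,0,0,-1]]]'
python3 - <<'E'
from h import *
o=arm.get_obs();print(o["t"],o["ee_pos"],o["tool_rot"],o["wrist_force"],o["opening"]*92,o["joint_positions"].round(1))
for c in M: 
    im=get_image(c);print(c,blobs(c,im,(108,150,60),(122,255,255)),blobs(c,im,(0,180,90),(4,255,255)))
p=o["ee_pos"]+[0,0,.019];print(proj("side",p),proj("top",p))
E
```

```text
t: 20.6
ee_pos: [0.6101, -0.3214, 0.3126]
tool_rot: [-179.8, -0.0, 50.4]
wrist_force: [-0.2, -0.8, -1.0]
opening: 0.234
t: 21.43
ee_pos: [0.615, -0.2918, 0.3126]
tool_rot: [-179.9, -0.1, 96.8]
wrist_force: [-0.3, 0.4, -1.8]
opening: 0.236
t: 22.27
ee_pos: [0.6537, -0.032, 0.3134]
tool_rot: [-179.9, -0.1, 97.0]
wrist_force: [0.5, 0.9, -1.3]
opening: 0.238
t: 22.85
ee_pos: [0.6676, 0.0356, 0.3146]
tool_rot: [-180.0, 0.0, 97.0]
wrist_force: [0.2, 0.1, -1.0]
opening: 0.241
22.85 [0.66762662 0.03560549 0.31464759] [-1.79976125e+02  2.29358218e-02  9.70251996e+01] [ 0.19056255  0.07158074 -0.99282305] 22.196282384561492 [ -7.3  20.8  66.3  -0.   92.9 -14.3]
top [([257.5, 135.9], 42, [256, 130, 4, 13])] [([399.8, 146.8], 521, [387, 134, 27, 27]), ([340.7, 157.6], 78, [335, 154, 12, 9])]
side [([227.1, 132.5], 279, [215, 121, 21, 25])] [([294.1, 175.4], 368, [282, 167, 25, 18]), ([269.9, 190.9], 54, [265, 188, 11, 8]), ([202.4, 251.1], 152, [195, 244, 16, 16])]
[233.81055203 127.84450188] [282.94551502 132.81451359]
```

Position is good. I lower 0.105 m and verify.

```bash
python3 -m pendant '[[[0,0,0.01,0,0,0,-1],[0,0,0.015,0,0,0,-1],[0,0,0.02,0,0,0,-1],[0,0,0.02,0,0,0,-1],[0,0,0.02,0,0,0,-1],[0,0,0.01,0,0,0,-1],[0,0,0.007,0,0,0,-1],[0,0,0.003,0,0,0,-1],[0,0,0,0,0,0,-1],[0,0,0,0,0,0,-1]]]'
python3 -m pendant '[[[0,0,0,0,0,0,-1],[0,0,0,0,0,0,-1],[0,0,0,0,0,0,-1],[0,0,0,0,0,0,-1]]]'
python3 - <<'E'
from h import *
o=arm.get_obs();print(o["t"],o["ee_pos"],o["tool_rot"],o["wrist_force"],o["opening"]*92)
im={c:get_image(c) for c in M}
for c in M: print(c,blobs(c,im[c],(108,150,60),(122,255,255)),blobs(c,im[c],(0,180,90),(4,255,255)))
Q=R.from_euler("xyz",o["tool_rot"],degrees=True).as_matrix();g=o["ee_pos"]-.019*Q[:,2]+.008*Q[:,0]
for x in (-.18,-.035,.035,.065):print(x,proj("side",g+x*Q[:,0]).round(1),proj("top",g+x*Q[:,0]).round(1))
k=np.zeros((450,800,3),np.uint8);k[:300,:400]=cv2.resize(im["top"][100:220,230:390],(400,300),interpolation=2);k[:,400:]=cv2.resize(im["side"][110:290,170:330],(400,450),interpolation=2)
cv2.imwrite("pics/p9.png",k[:,:,::-1])
E
```

```text
t: 23.78
ee_pos: [0.6684, 0.0368, 0.211]
tool_rot: [179.9, 0.0, 97.1]
wrist_force: [-0.3, 1.0, -0.9]
opening: 0.233
t: 24.12
ee_pos: [0.668, 0.037, 0.2104]
tool_rot: [180.0, 0.0, 97.1]
wrist_force: [0.9, -0.1, -2.0]
opening: 0.24
24.1167 [0.66802146 0.03697592 0.21036204] [1.79952065e+02 1.24809244e-02 9.71400580e+01] [ 0.85881089 -0.10263806 -1.9673512 ] 22.073353409263525
top [([264.6, 153.8], 34, [263, 149, 4, 11])] [([400.1, 146.5], 498, [387, 134, 27, 27]), ([340.9, 157.5], 75, [335, 154, 12, 9])]
side [([230.9, 181.3], 256, [220, 170, 20, 24])] [([294.1, 175.3], 357, [282, 167, 25, 18]), ([269.6, 191.0], 55, [264, 188, 12, 8]), ([202.2, 251.2], 142, [195, 244, 16, 16])]
-0.18 [283.8 140.3] [376.  139.2]
-0.035 [245.2 170.2] [301.1 148.3]
0.035 [224.2 186.5] [264.9 152.7]
0.065 [214.7 193.9] [249.4 154.6]
```

View pics/p9.png

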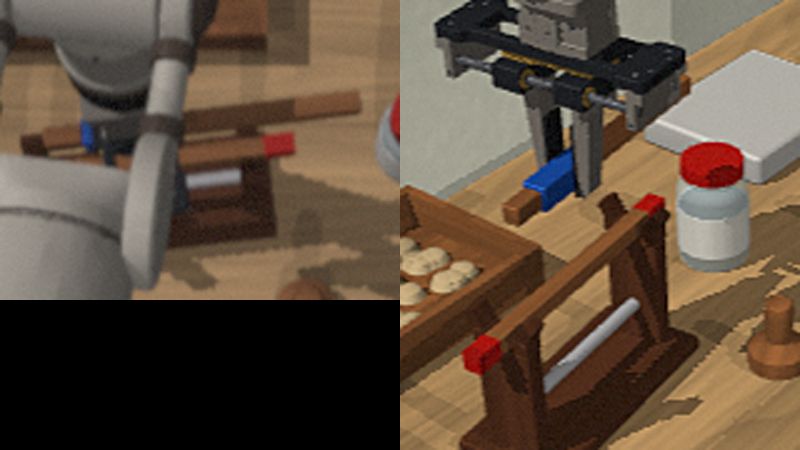

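The wand is level over the bar: free end at side (217,193) against a predicted (215,194), tail at top (374,140) against (376,139). The bar's ends have not moved. Handing in.

```bash
python3 -c "
from cell import arm
print(arm.finish_job());o=arm.get_obs();print(o['t'],o['opening'])"
```

```text
the job is handed in; nothing more can be done
None
the job is handed in; nothing more can be done
```

I laid the crossbar in both notches and let it go, then drew the blue-gripped wand out of its holder. I handed the job in at 24.1 s, with the wand held level above the bar; no verdict is reported.

**Last checks, all from the final pictures and arm readings:**
- **Bar:** its red ends stayed within about 1 px of where they were right after release, and within about 1–2 px of the seated prediction. Its centre is near (0.667, 0.044).
- **Wand:** it is gripped at an opening of about 22 mm, matching the grip's width, with the tool pointing straight down at yaw 97.1°. The bar and stand lie at about 97.1° too.
- **Height:** the grip's middle is about 10 cm above the bar's middle, worked out from the tool position.
- **Ends of the wand:** both agreed with prediction to about 2–3 px.
- **Bystanders:** I measured only the jar, which had not moved. The stamp looked in place in the last picture. I did not measure the others, but no move went near them.

**One disagreement:** my first fit of the stand put the notches about 3 mm off the close-up. I corrected for this before lowering, and the bar went in with no contact force above sensor noise.

I viewed 10 pictures, the full budget.

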